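# Push the vial train home and close the keeper

### The arm

A 6-joint arm with a two-finger parallel gripper is mounted at the origin on a cart in front of the work surface, level with it; the furniture and walls round the work are solid. World frame = base frame: x ahead of the robot, y to its left, z up, the work surface at z = 0. Lengths are in m, angles in rad, forces in N, time in s.
With the tool pointing down it reaches from about 0.35 to 0.975 m from the base axis. Payload 4.9 kg.
Tool frame: the origin (TCP) lies on the centre line of the jaws, within the pads' length; the fingertips stand robot.nose_length ahead of it and the grasp point (between the pads) lies 11 mm behind it (robot.nose_length is the distance from the TCP to the fingertips, in m); z points along the fingers, y is the direction in which the jaws open and shut (so a half turn about z gives the same grasp; the last joint's range is limited). The gripper opens to 85 mm and grips with 20 to 120 N. Pads are 22 mm wide; open, the fingers measure 114 mm over their backs; the gripper's body (76 mm by 85 mm) begins 54 mm behind the grasp point. The pads swing forward as they close: fully open they stand 13 mm farther back than shut.
Start: joints at [1.021, 0.053, 1.613, -0, 1.476, -0.119], TCP at [0.261, 0.568, 0.239] pointing down, gripper open.
Joint ranges: [-3.01, 3.01], [-1.01, 2.22], [0.06, 2.58], [-1.02, 4.17], [0.09, 2.62], [-3.14, 3.14]. Speed limits (rad/s): [2.57, 2.57, 3.14, 3.14, 3.14, 3.14].

### API

Orientations are given as a rotation vector (axis times angle).
In Python, from workcell import robot, vision gives the robot as it stands. The module is installed in compiled form; this text tells all that it offers.
- The arm moves only by the shell command python3 -m inch 'ROWS' [FORCE]. ROWS is a JSON object of lists of equal length, an entry for each row: "dp": the shift along the tool's x, y, z in cm, a list of three; "twist": the turn, a rotation vector about the tool's x, y, z in degrees, a list of three; "hand": the opening, from -1 (shut) to 1 (fully open), so that 0 is half open. In form: {"dp": [[dx, dy, dz], ...], "twist": [[wx, wy, wz], ...], "hand": [hand, ...]}. A call has exactly 8 rows; each row is the pose to reach, as a shift and turn from the pose measured when the call began, along the tool's axes at that moment; what a row does not reach only later rows make up. A row lasts 1/12 s, in which the tool goes at most 41.7 mm and 7.16 degrees, less where a joint would pass 70% of its speed; a pose out of reach is approached as far as the arm can. A call with a gripper value outside its range is refused whole. The fingers move at their own pace and stop on an object; FORCE is the grip in N (left out, the last holds). Time passes only in rows, so rows that repeat a pose let the fingers close, or fill a call up. It gives the time, the measured TCP pose, the force and the opening at its end, in the units of the state.
- robot.sense(): the state, without advancing time (a new reading comes with each control period).
- vision.get_image(name): name is "side" or "top" or "wrist"; returns a dict with "frame" (480x640x3 uint8, blue, green, red), "K" (3x3 intrinsics, pixels), "eye" and "rotation" of the camera in the world. Camera axes: x right, y down, z forward; pixel columns grow to the right and rows downward; lengths in m; the calibration is good to about 2 mm. The wrist camera is an equidistant fisheye: a pixel r from the principal point sees the ray r / f radians off the axis. A picture is of the moment at which its call begins. There is no depth.
- robot.job_done(): hands the job in, once; it reports no verdict.
Trained networks look in a picture, given as the dict that the camera call returned (one of the last four; its "shot" number tells which), for a name from the list of things; names that differ only in an ending like _2 or _b are one class to them, and where a whole thing is asked for, a point or a joint stands for the part that bears it (a point fixed in the world has none). Each returns a list of dicts, best first, with "conf" (0 to 1); they miss things now and then, are a little off and sometimes report something else, mostly with a low value. They report only what shows in the picture. A call takes as long as a camera call.
- vision.recognise(picture, label): "bbox" ([centre column, centre row, width, height] in pixels, round what is visible of it).
- vision.silhouettes(picture, label): "pixels" (480x640 bool, what is visible of it) and "bbox" ([centre column, centre row, width, height] in pixels, round what is visible of it).
The state is a dict: "clock": time; "joint_positions": joint angles; "qvel": joint speeds; "tau": joint torques, N m; "tool_pos": TCP position; "ee_rot": TCP orientation; "wrist_force": force on the tool from outside, world axes, zero at the start; "wrist_torque": the same for the moment, N m; "width": finger opening in m.
Only numpy, scipy, OpenCV 4.12 (cv2) and the standard library are available. Lean on these libraries where they do the work, as an engineer would, in place of code of your own. Each camera call takes 0.05 s, during which the arm holds its last target. There are 200 camera calls.

### The job

On the bench a row of four vial carriers stands in an aluminium loading lane. With the fingertips, push the whole row along the lane as one closed train, pushing only on the rearmost carrier and lifting nothing, until it is fully home against the end stop; then push the steel keeper arm round until it lies squarely across the lane behind the last carrier. Leave the other things on the bench where they are.

Things in the scene. Friction and masses are not known exactly. Their poses are not given: they have to be found in the camera images.
- lane: Aluminium U-shaped lane fixed to the bench. Origin at bench level on its centre line; x runs along it to the end stop, y across it to the keeper's side (the robot's side), z up. Floor top 4 mm above the bench; walls 5 mm thick, inner faces at y = +-19 mm, tops 16 mm above the bench; carrier blocks stand 4 to 36 mm above the bench. Open flared mouth at x = -145 to -159 mm.
- stop_face (a point): Centre of the end stop's rigid face at lane x = +145 mm, y = 0, 20 mm above the bench; the stop is 34 mm high. Train home: block centres at lane x = 128, 94, 60, 26 mm, rear face of the last block at x = 9 mm. At the start the touching train is 50 to 105 mm short of that.
- carrier_1: The leading one (nearest the end stop) of four identical grey vial carriers: block 34 (x, along the lane) x 36 (y) x 32 mm high, a capped vial fixed upright in its top (24 mm wide, top 62 mm above the block's underside); about 80 g, varying. Loose, slides in the lane. Origin: centre of the underside; x points to the end stop.
- carrier_2: The second of four identical grey vial carriers: block 34 (x, along the lane) x 36 (y) x 32 mm high, a capped vial fixed upright in its top (24 mm wide, top 62 mm above the block's underside); about 80 g, varying. Loose, slides in the lane. Origin: centre of the underside; x points to the end stop.
- carrier_3: The third of four identical grey vial carriers: block 34 (x, along the lane) x 36 (y) x 32 mm high, a capped vial fixed upright in its top (24 mm wide, top 62 mm above the block's underside); about 80 g, varying. Loose, slides in the lane. Origin: centre of the underside; x points to the end stop.
- carrier_4: The rearmost (nearest the open mouth) of four identical grey vial carriers: block 34 (x, along the lane) x 36 (y) x 32 mm high, a capped vial fixed upright in its top (24 mm wide, top 62 mm above the block's underside); about 80 g, varying. Loose, slides in the lane. Origin: centre of the underside; x points to the end stop.
- keeper (a joint): Flat steel arm, 10 mm wide, 56 mm long from its pivot, 18 to 26 mm above the bench, turning level. 0 rad = open, parallel to the lane, pointing to the mouth; negative (starts at -0.3 to 0) = swung out; +1.571 (end of travel) = squarely across the lane, 4 mm behind the home train. Grows anticlockwise from above. Light friction (1 N at the post), no spring; stays where left.
- keeper_pivot (a point): On the keeper's pivot axis, at lane x = 0, y = +42 mm, 30 mm above the bench. The keeper cannot close unless the train is home.
- keeper_post (a point): Point on the axis of the round upright post, 10 mm across, near the free end of the keeper arm, 48 mm from the pivot axis; the post reaches from 26 to 50 mm above the bench, this point is 38 mm above it.
- oil_bottle: Bystander, loose: small white bottle with a red screw cap, 26x26x50 mm, on the bench; origin at the centre of its underside. Leave alone.
- objective_can: Bystander, loose: black round can with a grey lid, 37x37x52 mm, on the bench; origin at the centre of its underside. Leave alone.
- tally_counter: Bystander, loose: white hand counter, 29x42x45 mm, on the bench; origin at the centre of its underside. Leave alone.
- eraser: Bystander, loose: eraser in a sleeve, 19x42x12 mm, on the bench; origin at the centre of its underside. Leave alone.
- forceps: Bystander, loose: steel forceps lying flat, 13x132x9 mm, on the bench; origin at the centre of its underside. Leave alone.
- beaker: Bystander, loose: clear beaker, 54x54x68 mm, on the bench; origin at the centre of its underside. Leave alone.

How it is judged:
By the outcome, as a careful person would: the job done as asked, in the order asked, and still so for the second after the job is handed in, with the robot touching nothing.
It also fails if it takes over 51 s, if anything falls off the work surface, if the arm or the gripper's body presses on something with over 40 N, if the wrist force passes 120 N, or if a joint passes its speed limit or range.

## Working session

There is one attempt and no reset: what is moved stays moved. The work goes in short steps, Python scripts to look and compute and a shell command to move; the robot and the scene stay as the last step left them, time stands still between calls to the robot, and variables do not carry over. Pictures are saved under pics/ and viewed, about 8 in all and at most 12, crops included, and the job is handed in when it is done.

```bash
mkdir -p pics; python3 - <<'E'
from workcell import robot, vision
import cv2,numpy as np
np.set_printoptions(precision=4,suppress=True)
s=robot.sense(); print(s, robot.nose_length)
ims=[]
for n in ["top","side"]:
    p=vision.get_image(n); cv2.imwrite(f"pics/{n}0.png",p["frame"]); print(n,p["K"],p["eye"],p["rotation"])
    for l in ["carrier_1","keeper","lane","oil_bottle","objective_can","tally_counter","eraser","forceps","beaker"]:
        print(l,[(np.round(d["bbox"],1).tolist(),round(d["conf"],2)) for d in vision.recognise(p,l)][:5])
E
```

```text
{'clock': 0.0, 'joint_positions': array([ 1.021 ,  0.0534,  1.6143,  0.    ,  1.476 , -0.119 ]), 'qvel': array([-0.0005,  0.0005, -0.0016,  0.0009,  0.0014, -0.002 ]), 'tau': array([  0.0003, -39.3656, -37.019 ,  -0.0001,   0.0067,  -0.    ]), 'tool_pos': array([0.2606, 0.5674, 0.238 ]), 'ee_rot': array([-0.6713, -3.0683,  0.0031]), 'wrist_force': array([ 0.3311,  0.4868, -0.0181]), 'wrist_torque': array([ 0.0389,  0.0187, -0.0044]), 'width': 0.08516842445852375} 0.008
top [[530.866    0.     317.9969]
 [  0.     530.866  234.6274]
 [  0.       0.       1.    ]] [ 0.4495 -0.0353  1.2333] [-2.1424  2.192  -0.0723]
carrier_1 [([363.2, 248.3, 13.6, 14.8], 0.68), ([376.6, 245.2, 18.6, 17.2], 0.68), ([345.9, 247.7, 14.5, 20.2], 0.63), ([331.6, 248.3, 15.1, 18.1], 0.48)]
keeper []
lane [([344.8, 250.2, 141.6, 46.0], 0.86)]
oil_bottle [([362.4, 203.9, 12.1, 11.9], 0.56)]
objective_can [([215.1, 281.8, 24.7, 15.9], 0.72)]
tally_counter [([435.4, 282.9, 20.8, 17.9], 0.47)]
eraser [([332.4, 247.7, 15.2, 17.4], 0.7), ([483.0, 200.8, 19.7, 9.0], 0.47)]
forceps [([362.3, 206.1, 12.2, 9.7], 0.74),
[... 335 characters left out ...]
, 0.68), ([334.7, 280.8, 16.0, 25.8], 0.57), ([316.7, 291.1, 19.2, 22.9], 0.56), ([325.6, 270.6, 17.9, 28.2], 0.5)]
keeper [([317.0, 289.2, 19.3, 21.3], 0.42), ([225.4, 187.1, 34.0, 15.3], 0.25), ([461.3, 309.2, 27.6, 41.9], 0.21)]
lane [([332.5, 279.1, 106.8, 94.1], 0.79), ([225.7, 188.6, 35.7, 15.3], 0.48), ([375.5, 267.4, 11.6, 23.6], 0.4)]
oil_bottle [([374.9, 267.4, 9.9, 21.3], 0.68), ([330.9, 281.1, 101.9, 97.9], 0.58)]
objective_can [([238.4, 211.1, 16.9, 28.5], 0.64)]
tally_counter [([349.1, 356.6, 25.9, 31.2], 0.75)]
eraser [([463.5, 362.1, 21.3, 19.1], 0.79)]
forceps [([223.9, 188.5, 35.5, 15.0], 0.66), ([460.6, 307.4, 31.9, 44.8], 0.24)]
beaker [([461.1, 309.1, 34.9, 42.4], 0.78)]
```

```bash
python3 - <<'E'
import cv2,numpy as np
t=cv2.imread("pics/top0.png")[190:310,255:455]; s=cv2.imread("pics/side0.png")[215:365,250:450]
cv2.imwrite("pics/c1.png",cv2.resize(t,None,fx=4,fy=4,interpolation=cv2.INTER_CUBIC))
cv2.imwrite("pics/c2.png",cv2.resize(s,None,fx=4,fy=4,interpolation=cv2.INTER_CUBIC))
E
```

```text
(no output)
```

View pics/c1.png

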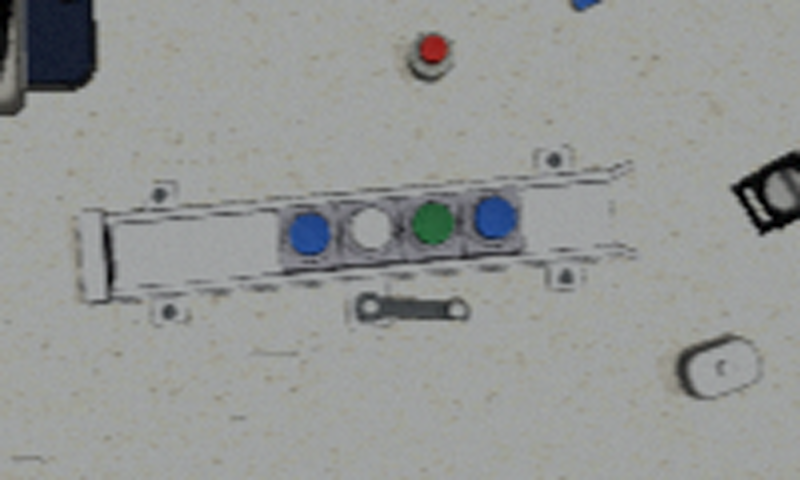

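View pics/c2.png

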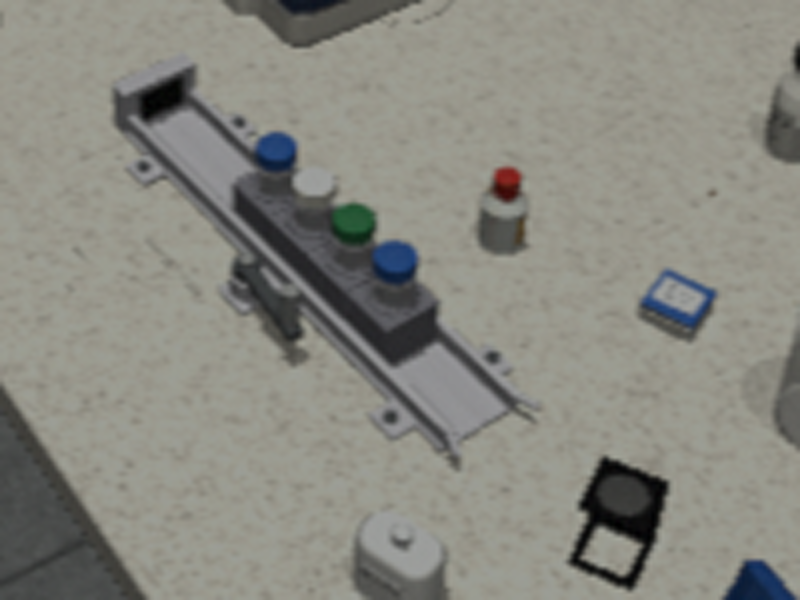

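```bash
cat > h.py <<'E'
import numpy as np
from scipy.spatial.transform import Rotation as R
from scipy.optimize import least_squares
np.set_printoptions(precision=4,suppress=True)
CAM={"top":(530.866,317.9969,234.6274,[.4495,-.0353,1.2333],[-2.1424,2.192,-.0723]),
"side":(452.8249,316.9514,244.3705,[.1226,-.6532,.723],[-2.2172,.6396,-.2996])}
def proj(cam,P):
    f,cx,cy,e,r=CAM[cam]; c=R.from_rotvec(r).inv().apply(np.atleast_2d(P)-e)
    return np.c_[cx+f*c[:,0]/c[:,2],cy+f*c[:,1]/c[:,2]]
def lane(p,L): # lane->world; y axis to keeper side
    L=np.atleast_2d(L); c,s=np.cos(p[2]),np.sin(p[2])
    return np.c_[p[0]+c*L[:,0]-s*L[:,1],p[1]+s*L[:,0]+c*L[:,1],L[:,2]]
E
python3 - <<'E'
from h import *
tp=np.array([[310,234],[371,228],[433,222],[495,216],[370,306],[457,308],[107,256],[615,216]])/4+[255,190]
sd=np.array([[277,146],[316,184],[354,219],[395,257],[288,290],[158,85]])/4+[250,215]
def pts(p):
    d,q=p[3],p[4]
    caps=[[128-d-34*i,0,66] for i in range(4)]
    post=[-48*np.cos(q),42-48*np.sin(q),50]
    return caps,post
def res(p):
    caps,post=pts(p)
    T=np.array(caps+[[0,42,28],post,[145,0,34],[-145,0,12]])/1000
    S=np.array(caps+[post,[145,0,34]])/1000
    a=proj("top",lane(p,T))-tp; b=proj("side",lane(p,S))-sd
    return np.r_[a,b+0].ravel()
r=least_squares(res,[.44,-.08,1.6,70,0],x_scale=[.1,.1,.1,10,.1],loss="soft_l1")
p=r.x; print(p, np.degrees(p[2])); print(res(p).reshape(-1,2))
for n,v in dict(pivot=[0,42,30],post=pts(p)[1],rear=[128-p[3]-102-17,0,20],home=[9,0,20],stop=[145,0,20]).items(): print(n,lane(p,np.array(v)/1000))
E
```

```text
[ 0.5217 -0.0741  1.6374 97.8988 -0.1306] 93.81896552185181
[[ 0.0005  0.1271]
 [ 0.1434  0.2419]
 [ 0.0482  0.3557]
 [-0.0351  0.4684]
 [-0.176   0.388 ]
 [ 0.0235  0.5277]
 [ 0.1113  0.0272]
 [-0.4913 -0.788 ]
 [-0.0464  0.308 ]
 [-0.2734 -0.4563]
 [ 0.1669 -0.0877]
 [ 0.3027 -0.0606]
 [ 0.6899  0.2009]
 [ 0.7255 -0.8533]]
pivot [[ 0.4798 -0.0769  0.03  ]]
post [[ 0.4767 -0.1248  0.05  ]]
rear [[ 0.5276 -0.1628  0.02  ]]
home [[ 0.5211 -0.0652  0.02  ]]
stop [[0.5121 0.0705 0.02  ]]
```

```bash
cat >> h.py <<'E'
P0=np.array([.5217,-.0741,1.6374])
def go(x,y,z,p=P0):
    """lane mm target for TCP, tool x along lane (+ or -), tool down -> dp cm, twist deg in tool frame"""
    from workcell import robot
    s=robot.sense(); A=R.from_rotvec(s["ee_rot"])
    dp=A.inv().apply(lane(p,[x/1e3,y/1e3,z/1e3])[0]-s["tool_pos"])*100
    best=[]
    for k in (0,np.pi):
        a=p[2]+k; X=np.array([np.cos(a),np.sin(a),0]); Z=np.array([0,0,-1.])
        B=R.from_matrix(np.c_[X,np.cross(Z,X),Z]); best.append(np.degrees((A.inv()*B).as_rotvec()))
    print("t",round(s["clock"],2),"q",s["joint_positions"],"F",s["wrist_force"],"w",round(s["width"],4))
    c,sn=np.cos(p[2]),np.sin(p[2]); d=s["tool_pos"][:2]-p[:2]
    print("tcp lane mm",1e3*np.array([c*d[0]+sn*d[1],-sn*d[0]+c*d[1],s["tool_pos"][2]]))
    print("target dp",dp,"twists",best)
E
python3 -c "
from h import *;go(-125,0,130)"
```

```text
t 1.0 q [ 1.021   0.0527  1.6129 -0.      1.476  -0.119 ] F [-1.199  -0.211   0.0211] w 0.0854
tcp lane mm [657.9154 217.4033 239.3189]
target dp [-56.4624 -58.4314  10.9306] twists [array([ 0.0019, -0.0005, 61.5007]), array([   0.0006,    0.0022, -118.4993])]
```

View pics/side0.png

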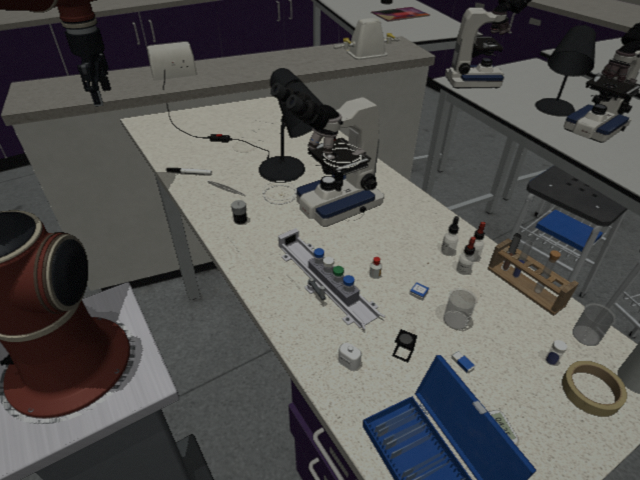

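View pics/top0.png

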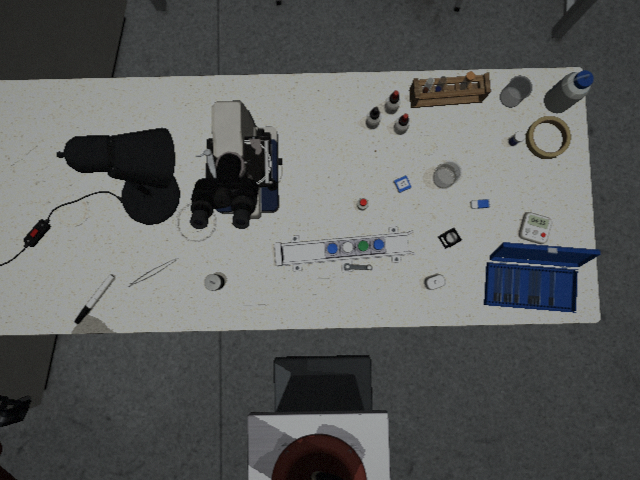

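```bash
cat >> h.py <<'E'
def world(*W):
    from workcell import robot
    s=robot.sense(); A=R.from_rotvec(s["ee_rot"])
    for w in W: print(w,A.inv().apply(np.array(w)-s["tool_pos"])*100)
E
python3 -c "
from h import *;world((.24,.34,.24),(.36,.13,.24),(.38,-.1,.24))"
```

```text
(0.24, 0.34, 0.24) [ -7.6092 -21.5832  -0.0687]
(0.36, 0.13, 0.24) [-27.2824 -35.6532  -0.069 ]
(0.38, -0.1, 0.24) [-38.7045 -55.7165  -0.0695]
```

```bash
python3 -m inch '{"dp":[[-7.6,-21.6,0],[-7.6,-21.6,0],[-7.6,-21.6,0],[-7.6,-21.6,0],[-7.6,-21.6,0],[-7.6,-21.6,0],[-27.3,-35.7,0],[-27.3,-35.7,0]],"twist":[[0,0,0],[0,0,0],[0,0,0],[0,0,0],[0,0,0],[0,0,0],[0,0,7],[0,0,14]],"hand":[-1,-1,-1,-1,-1,-1,-1,-1]}'; python3 -c "
from h import *;go(-125,0,130);world((.36,.13,.24),(.38,-.1,.24))"
```

```text
clock: 1.67
tool_pos: [0.2806, 0.2665, 0.2396]
ee_rot: [1.043, 2.962, 0.002]
wrist_force: [1.8, 0.2, -0.2]
width: 0.0001
t 1.67 q [ 0.5668 -0.5757  2.1284 -0.      1.5872 -0.3267] F [ 1.8331  0.165  -0.2088] w 0.0001
tcp lane mm [355.9333 217.8628 239.5666]
target dp [-48.5929 -20.6512  10.9507] twists [array([ 0.1042, -0.0079, 47.3742]), array([   0.0097,    0.128 , -132.6257])]
(0.36, 0.13, 0.24) [-14.7424  -5.6656  -0.0442]
(0.38, -0.1, 0.24) [-30.7158 -22.3345  -0.0626]
```

```bash
python3 -m inch '{"dp":[[-14.7,-5.7,0],[-14.7,-5.7,0],[-14.7,-5.7,0],[-14.7,-5.7,0],[-30.7,-22.3,0],[-30.7,-22.3,0],[-30.7,-22.3,0],[-30.7,-22.3,0]],"twist":[[0,0,4],[0,0,9],[0,0,14],[0,0,20],[0,0,27],[0,0,34],[0,0,41],[0,0,47.4]],"hand":[-1,-1,-1,-1,-1,-1,-1,-1]}'; python3 -c "
from h import *;go(-125,0,130);go(-125,0,60)"
```

```text
clock: 2.33
tool_pos: [0.3742, -0.038, 0.2398]
ee_rot: [2.152, 2.286, 0.004]
wrist_force: [0.6, 0.2, 0.7]
width: -0.0001
t 2.33 q [-0.3008 -0.6117  2.1499  0.0015  1.6006 -0.3612] F [0.6024 0.177  0.6741] w -0.0001
tcp lane mm [ 45.8648 144.8048 239.8434]
target dp [-16.9997  14.5513  11.0252] twists [array([ 0.186 , -0.0209, -0.3582]), array([ -0.0327,  -0.2916, 179.6416])]
t 2.33 q [-0.3008 -0.6117  2.1499  0.0015  1.6006 -0.3612] F [0.6024 0.177  0.6741] w -0.0001
tcp lane mm [ 45.8648 144.8048 239.8434]
target dp [-17.0024  14.5286  18.0252] twists [array([ 0.186 , -0.0209, -0.3582]), array([ -0.0327,  -0.2916, 179.6416])]
```

```bash
python3 -m inch '{"dp":[[-3.4,2.9,2],[-6.8,5.8,4],[-10.2,8.7,6],[-13.6,11.6,8],[-17,14.6,10],[-17,14.6,12],[-17,14.6,14],[-17,14.6,14]],"twist":[[0,0,-0.4],[0,0,-0.4],[0,0,-0.4],[0,0,-0.4],[0,0,-0.4],[0,0,-0.4],[0,0,-0.4],[0,0,-0.4]],"hand":[-1,-1,-1,-1,-1,-1,-1,-1]}'; python3 - <<'E'
from h import *; from workcell import vision; import cv2
go(-120,0,26)
p=vision.get_image("wrist"); cv2.imwrite("pics/w1.png",p["frame"]); print(p["K"],p["eye"],p["rotation"])
E
```

```text
clock: 3.0
tool_pos: [0.528, -0.1985, 0.0939]
ee_rot: [-2.142, -2.287, 0.0]
wrist_force: [-1.0, 0.7, -1.5]
width: 0.0001
t 3.0 q [-0.4925  0.049   1.8708  0.0021  1.2299 -0.5588] F [-1.0064  0.6721 -1.5   ] w 0.0001
tcp lane mm [-124.5534    2.043    93.8739]
target dp [0.4151 0.2438 6.7887] twists [array([-0.3369, -0.3417, -0.0566]), array([ -0.5365,   0.5291, 179.9419])]
[[371.6483   0.     316.4199]
 [  0.     371.6483 239.437 ]
 [  0.       0.       1.    ]] [ 0.5245 -0.1295  0.2286] [2.8689 0.0972 0.0048]
```

View pics/w1.png

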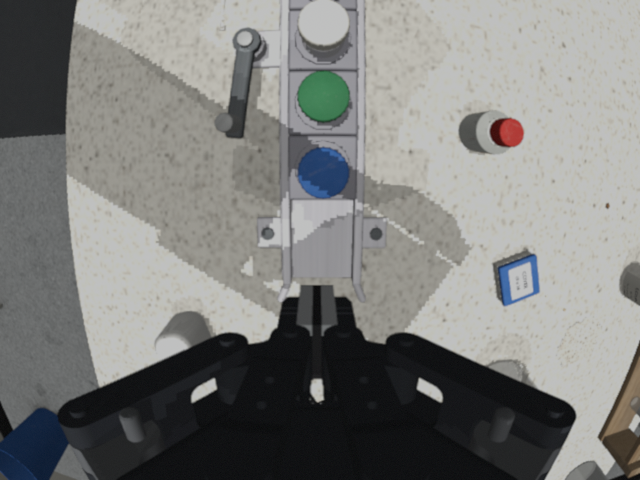

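```bash
cat >> h.py <<'E'
def wlane(pic,uv,z,p=P0):
    K=pic["K"]; a=(np.array(uv,float)-K[:2,2])/K[0,0]; r=np.linalg.norm(a,axis=1)
    d=np.c_[a*(np.sin(r)/r)[:,None],np.cos(r)]
    d=R.from_rotvec(pic["rotation"]).apply(d); e=np.array(pic["eye"])
    W=e+d*((np.array(z)-e[2])/d[:,2])[:,None]
    c,s=np.cos(p[2]),np.sin(p[2]); W=W[:,:2]-p[:2]
    return 1e3*np.c_[c*W[:,0]+s*W[:,1],-s*W[:,0]+c*W[:,1]]
E
python3 - <<'E'
from h import *
pic=dict(K=np.array([[371.6483,0,316.4199],[0,371.6483,239.437],[0,0,1]]),eye=[.5245,-.1295,.2286],rotation=[2.8689,.0972,.0048])
uv=[[324,172],[324,96],[323,22],[322,199],[224,122],[246,40],[291,275],[352,275],[317,289]]
print(wlane(pic,uv,[.066,.066,.066,.036,.05,.03,.016,.016,.086]))
E
```

```text
[[ -70.0568   -1.4827]
 [ -36.6832   -1.416 ]
 [  -2.6433   -1.0053]
 [ -86.9753   -0.9279]
 [ -46.2549   46.6056]
 [  -0.0734   39.7034]
 [-137.1935   17.6805]
 [-137.1326  -19.7312]
 [-116.4892    1.4559]]
```

```bash
python3 -m inch '{"dp":[[0.4,0.3,2],[0.8,0.3,4],[0.9,0.3,6],[0.9,0.3,6.6],[0.9,0.3,6.6],[0.9,0.3,6.6],[0.9,0.3,6.6],[0.9,0.3,6.6]],"twist":[[-0.3,-0.3,0],[-0.3,-0.3,0],[-0.3,-0.3,0],[-0.3,-0.3,0],[-0.3,-0.3,0],[-0.3,-0.3,0],[-0.3,-0.3,0],[-0.3,-0.3,0]],"hand":[-1,-1,-1,-1,-1,-1,-1,-1]}'; python3 - <<'E'
from h import *
go(-55,-1,28)
E
```

```text
clock: 3.72
tool_pos: [0.532, -0.1893, 0.0328]
ee_rot: [2.143, 2.29, 0.003]
wrist_force: [1.1, 0.2, -0.3]
width: -0.0003
t 3.72 q [-0.4739  0.1277  1.9033  0.0005  1.1051 -0.5405] F [ 1.0515  0.2278 -0.3312] w -0.0003
tcp lane mm [-115.6512   -2.5865   32.8493]
target dp [ 6.0663 -0.1621  0.4692] twists [array([ 0.2835,  0.1415, -0.0106]), array([  0.2222,  -0.4452, 179.9887])]
```

```bash
python3 -m inch '{"dp":[[0.6,-0.1,0.4],[1.2,-0.2,0.4],[1.8,-0.2,0.4],[2.4,-0.2,0.4],[3.0,-0.2,0.4],[3.6,-0.2,0.4],[4.2,-0.2,0.4],[4.8,-0.2,0.4]],"twist":[[0.2,0,0],[0.2,0,0],[0.2,0,0],[0.2,0,0],[0.2,0,0],[0.2,0,0],[0.2,0,0],[0.2,0,0]],"hand":[-1,-1,-1,-1,-1,-1,-1,-1]}'; python3 - <<'E'
from h import *; from workcell import vision; import cv2
go(-12,-1,28)
p=vision.get_image("wrist"); cv2.imwrite("pics/w2.png",p["frame"])
E
```

```text
clock: 4.38
tool_pos: [0.5271, -0.1412, 0.0291]
ee_rot: [2.144, 2.292, -0.001]
wrist_force: [-0.3, -3.8, 1.6]
width: 0.0002
t 4.38 q [-0.3972  0.0932  1.9485 -0.0022  1.0967 -0.4628] F [-0.3221 -3.8259  1.5969] w 0.0002
tcp lane mm [-67.3152  -0.8855  29.0502]
target dp [5.5318 0.0115 0.0874] twists [array([0.1145, 0.1825, 0.0024]), array([  -0.2866,    0.1798, -179.9973])]
```

View pics/w2.png

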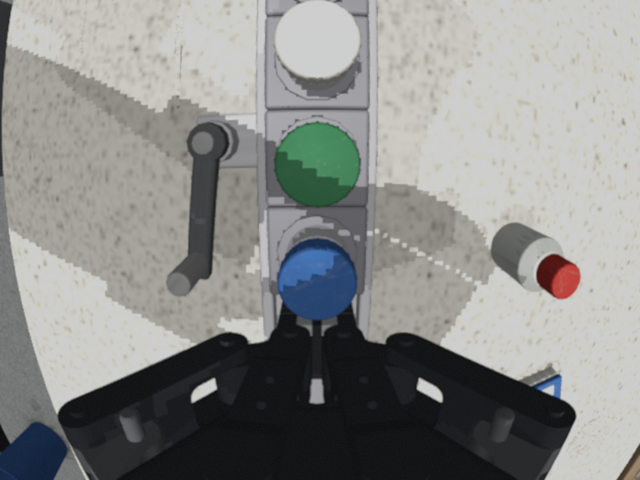

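```bash
python3 -m inch '{"dp":[[0.6,0,0.1],[1.2,0,0.1],[1.8,0,0.1],[2.4,0,0.1],[3.0,0,0.1],[3.6,0,0.1],[4.2,0,0.1],[4.8,0,0.1]],"twist":[[0.1,0.1,0],[0.1,0.1,0],[0.1,0.1,0],[0.1,0.1,0],[0.1,0.1,0],[0.1,0.1,0],[0.1,0.1,0],[0.1,0.1,0]],"hand":[-1,-1,-1,-1,-1,-1,-1,-1]}'; python3 -c "
from h import *
go(-2,-1,28)"
```

```text
clock: 5.1
tool_pos: [0.5235, -0.0916, 0.0277]
ee_rot: [-2.146, -2.294, 0.0]
wrist_force: [-0.0, -2.7, 2.6]
width: -0.0001
t 5.1 q [-0.3132  0.0654  1.9809 -0.      1.0955 -0.3802] F [-0.0124 -2.6763  2.5998] w -0.0001
tcp lane mm [-17.5377  -0.6427  27.7003]
target dp [ 1.5538  0.0364 -0.0299] twists [array([-0.0123, -0.0038,  0.0238]), array([   0.0059,   -0.0193, -179.9762])]
```

```bash
python3 -m inch '{"dp":[[0.2,0,0],[0.4,0,0],[0.6,0,0],[0.7,0,0],[0.8,0,0],[0.9,0,0],[1.0,0,0],[1.1,0,0]],"twist":[[0,0,0],[0,0,0],[0,0,0],[0,0,0],[0,0,0],[0,0,0],[0,0,0],[0,0,0]],"hand":[-1,-1,-1,-1,-1,-1,-1,-1]}'; python3 -m inch '{"dp":[[0.05,0,0],[0.1,0,0],[0.15,0,0],[0.2,0,0],[0.25,0,0],[0.3,0,0],[0.3,0,0],[0.3,0,0]],"twist":[[0,0,0],[0,0,0],[0,0,0],[0,0,0],[0,0,0],[0,0,0],[0,0,0],[0,0,0]],"hand":[-1,-1,-1,-1,-1,-1,-1,-1]}';  python3 -c "
from h import *
go(-2,-1,28)"
```

```text
clock: 5.77
tool_pos: [0.5226, -0.0805, 0.0275]
ee_rot: [-2.146, -2.294, 0.0]
wrist_force: [0.2, -2.6, 0.6]
width: -0.0001
clock: 6.43
tool_pos: [0.5224, -0.0774, 0.0276]
ee_rot: [-2.146, -2.294, 0.0]
wrist_force: [0.1, -2.4, 1.9]
width: 0.0002
t 6.43 q [-0.2883  0.0584  1.9886  0.0003  1.0953 -0.3551] F [ 0.0762 -2.4225  1.8701] w 0.0002
tcp lane mm [-3.3789 -0.4942 27.5502]
target dp [ 0.1379  0.0506 -0.0449] twists [array([-0.0319, -0.0284,  0.0053]), array([   0.0446,   -0.0502, -179.9947])]
```

Still free sliding (≈2.5 N). Creep on.

```bash
python3 -m inch '{"dp":[[0.05,0,0],[0.1,0,0],[0.15,0,0],[0.2,0,0],[0.25,0,0],[0.3,0,0],[0.3,0,0],[0.3,0,0]],"twist":[[0,0,0],[0,0,0],[0,0,0],[0,0,0],[0,0,0],[0,0,0],[0,0,0],[0,0,0]],"hand":[-1,-1,-1,-1,-1,-1,-1,-1]}';  python3 -c "
from h import *
go(-2,-1,28)"
```

```text
clock: 7.1
tool_pos: [0.5223, -0.0753, 0.0276]
ee_rot: [2.145, 2.294, -0.002]
wrist_force: [0.9, -6.3, 0.7]
width: 0.0001
t 7.1 q [-0.2834  0.057   1.99   -0.0018  1.0946 -0.3497] F [ 0.8677 -6.2756  0.7301] w 0.0001
tcp lane mm [-1.2036 -0.4797 27.58  ]
target dp [-0.0797  0.052  -0.0419] twists [array([-0.0288,  0.0847,  0.0297]), array([  -0.1331,   -0.0453, -179.9703])]
```

```bash
python3 -m inch '{"dp":[[0.05,0,0],[0.1,0,0],[0.15,0,0],[0.2,0,0],[0.25,0,0],[0.3,0,0],[0.3,0,0],[0.3,0,0]],"twist":[[0,0,0],[0,0,0],[0,0,0],[0,0,0],[0,0,0],[0,0,0],[0,0,0],[0,0,0]],"hand":[-1,-1,-1,-1,-1,-1,-1,-1]}';  python3 - <<'E'
from h import *
go(-2,-1,28)
from workcell import vision; import cv2
p=vision.get_image("top"); cv2.imwrite("pics/t3.png",cv2.resize(p["frame"][190:310,255:455],None,fx=4,fy=4,interpolation=cv2.INTER_CUBIC))
E
```

```text
clock: 7.77
tool_pos: [0.5224, -0.0751, 0.0279]
ee_rot: [2.141, 2.292, -0.008]
wrist_force: [0.1, -13.9, -0.7]
width: -0.0001
t 7.77 q [-0.2801  0.0557  1.9907 -0.0082  1.0926 -0.3443] F [  0.1269 -13.8856  -0.7252] w -0.0001
tcp lane mm [-1.0729 -0.6353 27.8991]
target dp [-0.0928  0.0363 -0.0094] twists [array([-0.0044,  0.4429,  0.0772]), array([  -0.6955,   -0.007 , -179.9215])]
```

```bash
python3 -m inch '{"dp":[[-0.5,0,0],[-1.2,0,0],[-2.2,0,-2],[-3.2,0,-4],[-3.6,-1,-5],[-3.6,-4,-5],[-3.6,-8,-5],[-3.6,-8,-5]],"twist":[[0,0,0],[0,0.3,0],[0,0.3,0],[0,0.3,0],[0,0.3,0],[0,0.3,0],[0,0.3,0],[0,0.3,0]],"hand":[-1,-1,-1,-1,-1,-1,-1,-1]}';  python3 - <<'E'
from h import *
from workcell import vision; import cv2
p=vision.get_image("wrist"); cv2.imwrite("pics/w3.png",p["frame"]); np.save("w3.npy",{k:p[k] for k in("K","eye","rotation")},allow_pickle=True)
go(-37,78,42)
E
```

```text
clock: 8.48
tool_pos: [0.4373, -0.1137, 0.0743]
ee_rot: [-2.14, -2.288, 0.007]
wrist_force: [-0.7, 0.2, -1.3]
width: -0.0001
t 8.53 q [-0.4176 -0.1988  2.1379 -0.0009  1.2069 -0.4837] F [0.4414 0.1927 0.1039] w 0.0001
tcp lane mm [-34.9264  83.658   75.649 ]
target dp [-0.2118  0.5802  3.3622] twists [array([-0.2455, -0.0765, -0.0098]), array([ -0.1202,   0.3857, 179.9897])]
```

View pics/w3.png

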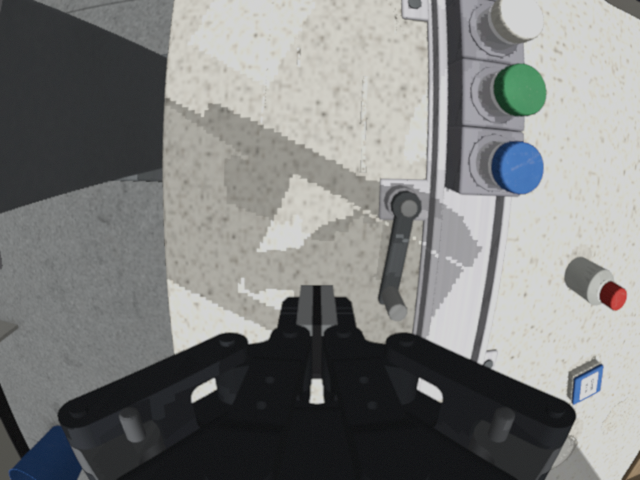

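```bash
python3 - <<'E'
from h import *
p=np.load("w3.npy",allow_pickle=True).item()
print(wlane(p,[[407,206],[397,312],[447,188],[517,168],[519,90],[317,287]],[.028,.05,.036,.066,.066,.066]))
E
```

```text
[[  2.4594  41.4438]
 [-45.2594  47.7899]
 [ 13.2705  23.5026]
 [ 27.0982   2.1767]
 [ 60.3434   2.5493]
 [-25.0738  86.3687]]
```

```bash
python3 -m inch '{"dp":[[-0.3,0.4,1.7],[-0.3,0.6,3.4],[-0.3,0.6,3.4],[-0.3,1,3.4],[-0.3,1.5,3.4],[-0.3,2,3.4],[-0.3,2.5,3.4],[-0.3,3,3.4]],"twist":[[-0.2,0,0],[-0.2,0,0],[-0.2,0,0],[-0.2,0,0],[-0.2,0,0],[-0.2,0,0],[-0.2,0,0],[-0.2,0,0]],"hand":[-1,-1,-1,-1,-1,-1,-1,-1]}';  python3 - <<'E'
from h import *
go(-38,20,42)
E
```

```text
clock: 9.2
tool_pos: [0.4716, -0.1156, 0.0423]
ee_rot: [-2.146, -2.294, -0.001]
wrist_force: [-1.6, 0.4, 0.4]
width: 0.0001
t 9.2 q [-0.3942 -0.0676  2.0849  0.0009  1.1248 -0.4613] F [-1.5944  0.3734  0.3861] w 0.0001
tcp lane mm [-38.0352  52.7117  42.2576]
target dp [0.003  3.2712 0.0255] twists [array([-0.0037, -0.0553,  0.0082]), array([   0.0869,   -0.0059, -179.9918])]
```

Contact (≈1.6 N). Continue across to y≈20.

```bash
python3 -m inch '{"dp":[[0,0.4,0],[0,0.8,0],[0,1.2,0],[0,1.6,0],[0,2,0],[0,2.4,0],[0,2.8,0],[0,3.2,0]],"twist":[[0,0,0],[0,0,0],[0,0,0],[0,0,0],[0,0,0],[0,0,0],[0,0,0],[0,0,0]],"hand":[-1,-1,-1,-1,-1,-1,-1,-1]}';  python3 - <<'E'
from h import *
from workcell import vision; import cv2
p=vision.get_image("wrist"); cv2.imwrite("pics/w4.png",p["frame"]); np.save("w4.npy",{k:p[k] for k in("K","eye","rotation")},allow_pickle=True)
go(-38,20,42)
E
```

```text
clock: 9.87
tool_pos: [0.502, -0.1123, 0.0412]
ee_rot: [-2.142, -2.29, 0.002]
wrist_force: [-5.7, 3.6, 0.5]
width: -0.0
t 9.92 q [-0.3655  0.0084  2.0125  0.001   1.1238 -0.4331] F [-1.9306  0.5534 -0.844 ] w -0.0004
tcp lane mm [-37.4635  21.0448  41.4054]
target dp [-0.0536  0.1043 -0.0598] twists [array([-0.1348, -0.12  ,  0.0274]), array([   0.1884,   -0.2117, -179.9723])]
```

View pics/w4.png

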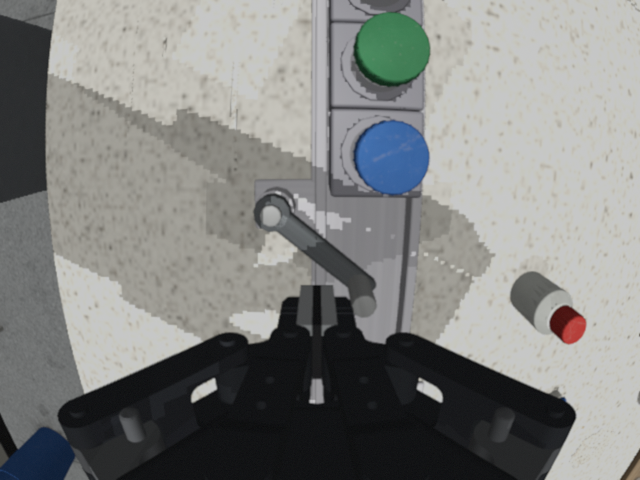

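```bash
python3 -m inch '{"dp":[[0,-0.8,0],[-1.3,-0.8,0],[-2.8,-0.8,0],[-2.8,-0.8,0],[-2.8,0.5,0],[-2.8,1.8,0],[-2.8,2.2,0],[-2.6,2.2,0]],"twist":[[0,0,0],[0,0,0],[0,0,0],[0,0,0],[0,0,0],[0,0,0],[0,0,0],[0,0,0]],"hand":[-1,-1,-1,-1,-1,-1,-1,-1]}';  python3 - <<'E'
from h import *
go(-16,-3,42)
E
```

```text
clock: 10.58
tool_pos: [0.528, -0.1381, 0.042]
ee_rot: [-2.145, -2.293, -0.0]
wrist_force: [-0.4, 0.2, 0.3]
width: 0.0
t 10.58 q [-0.3925  0.0756  1.9417  0.0007  1.1253 -0.4596] F [-0.3985  0.1844  0.2642] w 0.0
tcp lane mm [-64.2669  -2.049   41.9843]
target dp [4.8267 0.0959 0.0036] twists [array([-0.0375, -0.0616,  0.0099]), array([   0.0968,   -0.0588, -179.99  ])]
```

Now push +x.

```bash
python3 -m inch '{"dp":[[0.6,0,0],[1.2,0,0],[1.7,0,0],[2.2,0,0],[2.7,0.1,0],[3.2,0.1,0],[3.7,0.1,0],[4.2,0.1,0]],"twist":[[0,0,0],[0,0,0],[0,0,0],[0,0,0],[0,0,0],[0,0,0],[0,0,0],[0,0,0]],"hand":[-1,-1,-1,-1,-1,-1,-1,-1]}'; python3 -m inch '{"dp":[[0.1,0,0],[0.2,0,0],[0.3,0,0],[0.4,0,0],[0.5,0,0],[0.6,0,0],[0.6,0,0],[0.6,0,0]],"twist":[[0,0,0],[0,0,0],[0,0,0],[0,0,0],[0,0,0],[0,0,0],[0,0,0],[0,0,0]],"hand":[-1,-1,-1,-1,-1,-1,-1,-1]}'; python3 - <<'E'
from h import *
from workcell import vision; import cv2
p=vision.get_image("wrist"); cv2.imwrite("pics/w5.png",p["frame"])
go(-16,-3,42)
E
```

```text
clock: 11.25
tool_pos: [0.5263, -0.0956, 0.0423]
ee_rot: [-2.145, -2.294, -0.001]
wrist_force: [1.7, -2.1, -0.3]
width: 0.0001
clock: 11.92
tool_pos: [0.5257, -0.0895, 0.0422]
ee_rot: [-2.145, -2.293, -0.001]
wrist_force: [0.6, -0.9, 0.2]
width: -0.0001
t 11.97 q [-0.3088  0.047   1.9715  0.0011  1.1245 -0.376 ] F [-0.0314  0.2889  0.7738] w 0.0002
tcp lane mm [-15.6523  -2.9445  42.1473]
target dp [-0.0348  0.0056  0.0147] twists [array([-0.0556, -0.0803,  0.0104]), array([   0.1262,   -0.0873, -179.9896])]
```

View pics/w5.png

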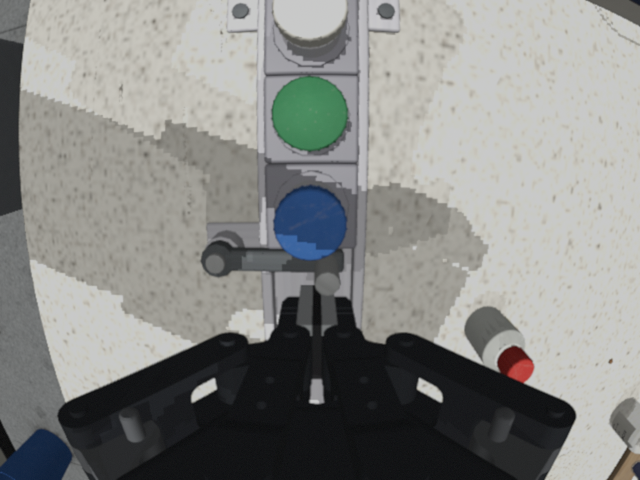

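Nearly square; creep on until the end of travel shows in the force.

```bash
python3 -m inch '{"dp":[[0.05,0,0],[0.1,0,0],[0.15,0,0],[0.2,0,0],[0.25,0,0],[0.3,0,0],[0.3,0,0],[0.3,0,0]],"twist":[[0,0,0],[0,0,0],[0,0,0],[0,0,0],[0,0,0],[0,0,0],[0,0,0],[0,0,0]],"hand":[-1,-1,-1,-1,-1,-1,-1,-1]}'; python3 -m inch '{"dp":[[0.05,0,0],[0.1,0,0],[0.15,0,0],[0.2,0,0],[0.2,0,0],[0.2,0,0],[0.2,0,0],[0.2,0,0]],"twist":[[0,0,0],[0,0,0],[0,0,0],[0,0,0],[0,0,0],[0,0,0],[0,0,0],[0,0,0]],"hand":[-1,-1,-1,-1,-1,-1,-1,-1]}'; python3 -c "
from h import *
go(-16,-3,42)"
```

```text
clock: 12.63
tool_pos: [0.5257, -0.0886, 0.0423]
ee_rot: [2.144, 2.293, -0.004]
wrist_force: [0.3, -9.3, -1.3]
width: -0.0002
clock: 13.3
tool_pos: [0.5256, -0.0885, 0.0424]
ee_rot: [2.142, 2.291, -0.008]
wrist_force: [1.0, -9.4, -1.6]
width: 0.0
t 13.3 q [-0.3029  0.0447  1.9735 -0.0078  1.1213 -0.3669] F [ 0.9672 -9.4019 -1.6472] w 0.0
tcp lane mm [-14.6532  -2.9799  42.3709]
target dp [-0.1344  0.0019  0.0381] twists [array([-0.0297,  0.4207,  0.0489]), array([  -0.6607,   -0.0466, -179.9499])]
```

Blocked at ~9 N with no further motion: end of travel. Back off straight, then up, and look.

```bash
python3 -m inch '{"dp":[[-0.5,0,0],[-1.5,0,0],[-2.5,0,0],[-4,0,-1],[-5,0,-3],[-5,0,-6],[-5,0,-9],[-5,0,-9]],"twist":[[0,0,0],[0,0.4,0],[0,0.4,0],[0,0.4,0],[0,0.4,0],[0,0.4,0],[0,0.4,0],[0,0.4,0]],"hand":[-1,-1,-1,-1,-1,-1,-1,-1]}'; python3 - <<'E'
from h import *
from workcell import vision; import cv2
go(-16,-3,42)
p=vision.get_image("wrist"); q=vision.get_image("top"); np.save("w6.npy",{k:p[k] for k in("K","eye","rotation")},allow_pickle=True)
s=vision.get_image("side")
cv2.imwrite("pics/w6.png",p["frame"])
cv2.imwrite("pics/s6.png",cv2.resize(s["frame"][215:365,250:450],None,fx=4,fy=4,interpolation=cv2.INTER_CUBIC))
for l in ["oil_bottle","objective_can","tally_counter","eraser","forceps","beaker"]:
    print(l,[np.round(d["bbox"],1).tolist() for d in vision.recognise(s,l)][:1])
E
```

```text
clock: 13.97
tool_pos: [0.5328, -0.1399, 0.1399]
ee_rot: [2.139, 2.287, 0.006]
wrist_force: [1.2, -0.5, 1.0]
width: 0.0003
t 13.97 q [-0.392  -0.048   1.8845  0.0003  1.2942 -0.4587] F [ 1.2231 -0.5491  1.0231] w 0.0003
tcp lane mm [-66.3895  -6.7449 139.9307]
target dp [ 5.0837 -0.4709  9.7657] twists [array([0.5672, 0.2622, 0.0042]), array([  -0.4119,    0.891 , -179.9932])]
oil_bottle [[375.9, 268.2, 10.3, 23.2]]
objective_can [[237.6, 213.0, 17.7, 27.8]]
tally_counter [[349.7, 353.8, 26.0, 30.2]]
eraser [[465.1, 361.9, 18.7, 19.8]]
forceps [[224.1, 185.8, 39.4, 17.1]]
beaker [[459.6, 309.9, 33.1, 42.3]]
```

View pics/w6.png

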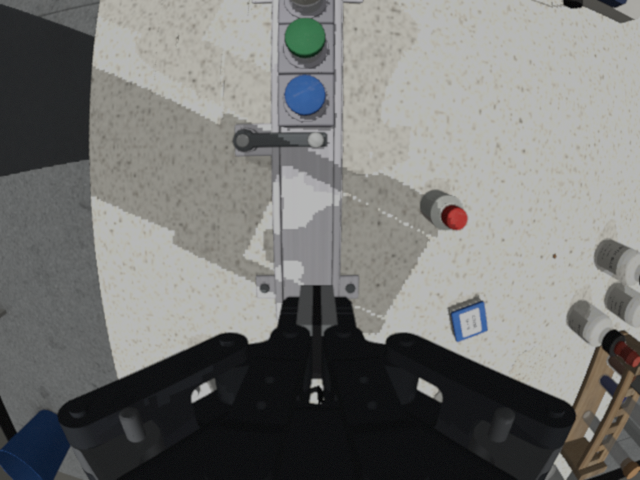

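View pics/s6.png

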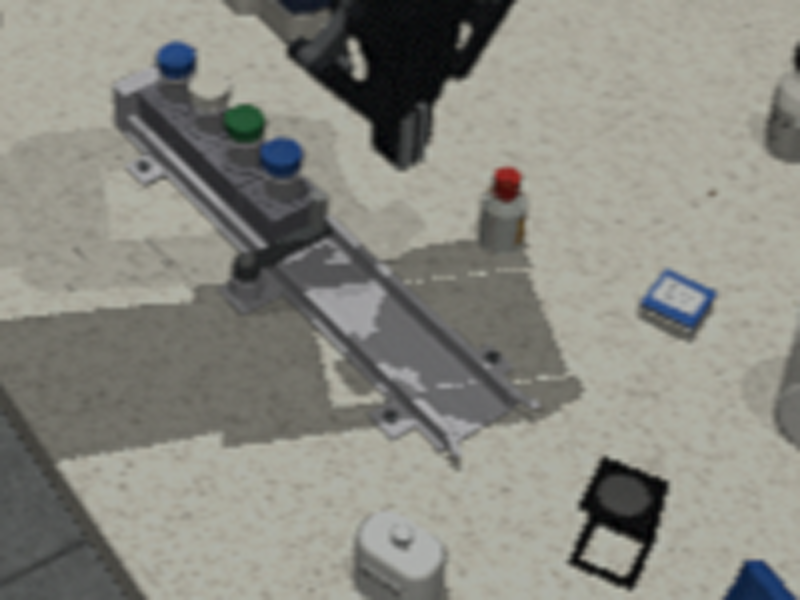

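The leading carrier is against the stop (side crop 130–190, 60–110), the train is closed, and the keeper lies square across behind it (wrist view 243,140 to 317,140). The bystanders haven't moved.

```bash
python3 -m inch '{"dp":[[0,0,0],[0,0,0],[0,0,0],[0,0,0],[0,0,0],[0,0,0],[0,0,0],[0,0,0]],"twist":[[0,0,0],[0,0,0],[0,0,0],[0,0,0],[0,0,0],[0,0,0],[0,0,0],[0,0,0]],"hand":[-1,-1,-1,-1,-1,-1,-1,-1]}'; python3 -c "
from workcell import robot
print(robot.job_done())"
```

```text
clock: 15.08
tool_pos: [0.5283, -0.1374, 0.1314]
ee_rot: [-2.144, -2.294, 0.002]
wrist_force: [0.4, 0.6, 0.7]
width: -0.0001
the job is handed in; nothing more can be done
None
```

The train is home against the end stop and the keeper arm lies squarely across the lane behind it. I handed the job in at about 15 s of the 51 s allowed.

- **Train:** I pushed only on the rear carrier with the closed fingertips. At the stop the force rose from about 2.5 N to 14 N and the row stopped moving.
- **Keeper:** I pushed its post sideways and then along the lane. It stopped at the end of its travel with about 9 N on it and no further movement.
- **Last checks:** The final wrist and side pictures show the four carriers closed up against the stop, the keeper square across the lane, and the gripper clear and touching nothing. The bystanders were within 1–3 pixels of their starting places in the side camera, about the detector's own scatter.
- **Disagreements:** The cameras differed by 1–2 mm on the lane's position, and the train came to rest about 1 mm past where I had predicted. I relied on the force readings to judge that both were home.

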